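# Turn a polished specimen face-down in a clamshell turnover cradle

## Task

Turn the green specimen over with the turnover cradle so that its polished face ends up downward for the inverted microscope: swing the metal leaf that carries it up against the standing blue leaf, bring both over together, the specimen held between them, until the blue leaf lies fully down, and then swing the metal leaf back until it is past upright, so that the specimen stays in the blue leaf's pocket. Press gently and do not touch the specimen with the gripper; leave the dark red blower, the black-lidded lens can and the green-lidded box where they stand.

Things in the scene. Friction and masses are not known exactly. Their poses are not given: they have to be found in the camera images.
- cradle: Turnover cradle, fixed to the worktop: dark steel foot 124 x 190 x 10 mm (x, y, z), two uprights 76 mm high carrying two leaves on one hinge axis, like an open book. Origin under the middle of the hinge, on the worktop. Hinge axis parallel to its x, 60 mm up. Metal leaf on its +y side, blue leaf belongs on its -y side. Leaves and foot do not hit one another, only the specimen.
- loader (a joint): Angle of the metal leaf: 0 = flat on +y, pocket up; pi/2 = upright; pi = right over onto -y (stop); 3.12 lying on the specimen in the lowered blue leaf. Friction hinge (0.26 N m), stays where left. Plate 70 x 70 x 18 mm, 20 to 90 mm out from the axis, top 0.5 mm below it; pocket 34 mm wide, 11.5 deep, 55 mm out. Neck 44 mm wide, 8 thick, in the axis's plane, runs on to the orange cross plate.
- handle (a point): Centre of the orange cross plate at the metal leaf's free edge, 150 mm from the hinge axis, in its plane: 100 mm long (x), 8 mm thick (y, away from the hinge), 56 mm tall (z, 28 mm out on either face of the leaf). With the leaf flat, on either side, it stands from 32 to 88 mm above the worktop: pinch its thickness from above, or push its edges.
- receiver (a joint): Angle of the blue leaf: 0 = flat on the -y side on its rest (stop), growing as it is raised towards the metal leaf, about 1.5 = standing. The leaves are shut on the specimen when both angles add up to about 3.12. Friction hinge (0.16 N m), stays where left. 70 x 58 x 12 mm, 26 to 84 mm out from the hinge axis.
- pocket (a point): Centre of the floor of the blue leaf's pocket (37 mm wide, 4.5 mm deep), 55 mm out from the hinge; z points out of the pocket, up when the leaf lies flat.
- mount: The specimen: green resin cylinder, 30 mm across, 18 mm high, with a bright polished metal face on top, lying loose in the metal leaf's pocket (it stays there until the leaf is about upright). Origin at the centre of its plain back face, z towards the polished face (up at the start, to be down at the end).
- blower: Dark red rubber blower, 53 mm across, 120 mm high, loose bystander; origin at the centre of its underside.
- lens_can: Grey canister with black lid, 38 mm across, 54 mm high, loose bystander; origin at the centre of its underside.
- slide_box: Box 30 x 82 x 36 mm with green lid, loose bystander; origin at the centre of its underside.
Not all that is in view belongs to the job. What is shaped like the mount but orange or purple is not meant.

How it is judged:
By the outcome, as a careful person would: the job done as asked, in the order asked, and still so for the second after the job is handed in, with the robot touching nothing.
It also fails if it takes over 70 s, if anything falls off the work surface, if the arm or the gripper's body presses on something with over 40 N, if the wrist force passes 120 N, or if a joint passes its speed limit or range.

## Robot

A 7-joint arm with a two-finger parallel gripper is mounted at the origin on a cart in front of the work surface, level with it; the furniture and walls round the work are solid. World frame = base frame: x ahead of the robot, y to its left, z up, the work surface at z = 0. Lengths are in m, angles in degrees, forces in N, time in s.
With the tool pointing down it reaches from about 0.425 to 0.925 m from the base axis. Payload 6.8 kg.
Tool frame: the origin (TCP) lies midway between the tips of the shut fingers; the grasp point (between the pads) lies 19 mm behind it (manip.hold_point_z is the distance from the TCP to the grasp point, in m); z points along the fingers, y is the line along which they close (so a half turn about z gives the same grasp; the last joint's range is limited). The gripper opens to 88 mm and grips with 3 to 60 N. Pads are 20 mm wide; open, the fingers measure 115 mm over their backs; the gripper's body (75 mm by 178 mm) begins 61 mm behind the grasp point.
Start: joints at [-71.224, 27.33, 1.283, 89.118, -0.659, 63.558, -4.761], TCP at [0.285, 0.612, 0.223] pointing down, gripper open.
Joint ranges: [-169.35, 169.35], [-19.33, 120.38], [-80.79, 83.38], [13.8, 139.57], [-78.32, 258.32], [9.67, 109.79], [-169.56, 169.56]. Speed limits (degrees/s): [136.94, 136.94, 180, 180, 180, 180, 180].

## Interface

Orientations are given as [roll, pitch, yaw] about the fixed x, y, z axes, in that order (R = Rz(yaw) Ry(pitch) Rx(roll)).
In Python, from plant import manip, vision gives the robot as it stands.
- The arm moves only by the tool step_arm, never from a script. Its argument "rows" is a list of rows, each an object of numbers: "wx", "wy", "wz": the turn, a rotation vector about the tool's x, y, z in degrees; "tx", "ty", "tz": the shift along the tool's x, y, z in m; "hand": the opening, from 0 (shut) to 1 (fully open). A call has 1 to 8 rows; each row shifts and turns the commanded pose from where the row before left it, along the tool's axes as they then stand; what a row does not reach is not made up. A row lasts 1/8 s, in which the tool goes at most 62.5 mm and 10.7 degrees, less where a joint would pass 70% of its speed; a pose out of reach is approached as far as the arm can. A call with a gripper value outside its range is refused whole. The fingers move at their own pace and stop on an object; "newtons" is the grip in N (left out, the last holds). Time passes only in rows, so rows that do not move let the fingers close. It gives the time, the measured TCP pose, the force, the opening and the grip force at its end, in the units of the state.
- manip.state(): the state, without advancing time (a new reading comes with each control period).
- vision.capture(name): name is "side" or "top"; returns a dict with "image" (384x512x3 uint8, red, green, blue), "fx", "fy", "cx", "cy" (pixels), "origin" and "rotation" of the camera in the world. Camera axes: x right, y up, looking along -z (the intrinsics and any distortion apply to the point x, -y, -z); pixel columns grow to the right and rows downward; lengths in m; the calibration is good to about 2 mm. A picture is of the moment at which its call begins. There is no depth.
- manip.finish_job(): hands the job in; it is judged then, once.
The state is a dict: "clock": time; "q": joint angles; "qvel": joint speeds; "tau": joint torques, N m; "ee_pos": TCP position; "ee_rot": TCP orientation; "ft_force": force on the tool from outside, world axes, zero at the start; "torque": the same for the moment, N m; "opening": finger opening in m; "gripper_force": force on a finger pad.
Only numpy, scipy, OpenCV 4.12 (cv2) and the standard library are available. Lean on these libraries where they do the work, as an engineer would, in place of code of your own. Each camera call takes 0.05 s, during which the arm holds its last target. There are 200 camera calls.

## Working session

There is one attempt and no reset: what is moved stays moved. The work goes in short steps, Python scripts to look and compute and a tool call to move; the robot and the scene stay as the last step left them, time stands still between calls to the robot, and variables do not carry over. Pictures are saved under pics/ and viewed, at most 10 in all, crops included, and the job is handed in when it is done.

Besides the shell and the picture viewer there is one more tool, called in YAML: its name, and indented under it one key for each argument. step_arm: Moves the arm, as the interface text tells. Its arguments: {"type":"object","properties":{"rows":{"type":"array","items":{"type":"object","properties":{"wx":{"type":"number"},"wy":{"type":"number"},"wz":{"type":"number"},"tx":{"type":"number"},"ty":{"type":"number"},"tz":{"type":"number"},"hand":{"type":"number"}}}},"newtons":{"type":"number"}},"required":["rows"]}

```bash
mkdir -p pics; ls
python3 - <<'E'
from plant import manip, vision
import cv2,numpy as np
for n in ("side","top"):
    c=vision.capture(n); cv2.imwrite(f"pics/{n}0.png",c["image"][:,:,::-1]); np.savez(f"{n}0.npz",**c)
    print(n,{k:(np.round(v,4).tolist() if not isinstance(v,str) else v) for k,v in c.items() if k!="image"})
s=manip.state();print(s, manip.hold_point_z)
E
```

```text
pics
side {'fx': 442.866, 'fy': 442.866, 'cx': 253.6192, 'cy': 186.6899, 'origin': [-0.5882, 0.0567, 0.8138], 'rotation': [56.7365, 0.3177, -91.9116]}
top {'fx': 359.0775, 'fy': 359.0775, 'cx': 254.2951, 'cy': 191.9495, 'origin': [0.3848, 0.0289, 0.9208], 'rotation': [12.4343, 0.1079, -92.4714]}
{'clock': 0.1, 'q': array([-71.22511791,  27.37003923,   1.2798607 ,  89.17029535,
        -0.6570025 ,  63.55955552,  -4.76077386]), 'qvel': array([-0.10210985, -0.04530053, -0.05890323, -0.21463408, -0.03367754,
       -0.03532511, -0.0370944 ]), 'tau': array([ 3.83947568e-03, -5.84091425e+01,  1.53985765e+00, -2.73311967e+01,
       -5.42164163e-02,  1.31245324e-02,  2.90630385e-05]), 'ee_pos': array([0.28472174, 0.61142175, 0.22180814]), 'ee_rot': array([-1.79907820e+02,  8.23507354e-03,  1.55034221e+02]), 'ft_force': array([-0.42556138,  0.68100171, -1.07471363]), 'torque': array([-0.02763151, -0.00073977,  0.0409881 ]), 'gripper_force': 0.0, 'opening': 0.08790030733977484} 0.0187
```

View pics/side0.png

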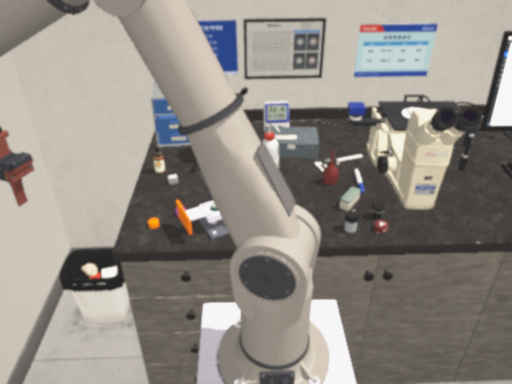

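View pics/top0.png

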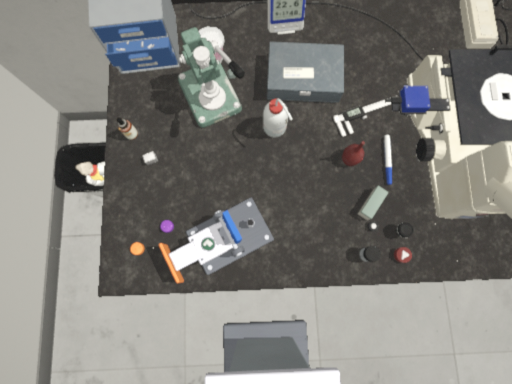

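```bash
cat > h.py <<'E'
import numpy as np,cv2
from scipy.spatial.transform import Rotation as R
def rot(c): return R.from_euler('xyz',c["rotation"],degrees=True).as_matrix()
def proj(c,P):
    p=(np.atleast_2d(P)-c["origin"])@rot(c)
    return np.c_[c["cx"]+c["fx"]*p[:,0]/-p[:,2], c["cy"]-c["fy"]*p[:,1]/-p[:,2]]
def ray(c,uv,z):
    uv=np.atleast_2d(uv).astype(float)
    d=np.c_[(uv[:,0]-c["cx"])/c["fx"],-(uv[:,1]-c["cy"])/c["fy"],-np.ones(len(uv))]@rot(c).T
    return c["origin"]+d*((z-c["origin"][2])/d[:,2])[:,None]
def load(n): return dict(np.load(n))
E
python3 - <<'E'
from h import *
t=load("top0.npz");s=load("side0.npz")
print([k for k in t])
im=t["image"][180:300,120:290,::-1]; a=cv2.resize(im,None,fx=4.5,fy=4.5,interpolation=cv2.INTER_CUBIC)
cv2.imwrite("pics/crop_top.png",a)
im=s["image"][150:250,130:240,::-1]; a=cv2.resize(im,None,fx=6,fy=6,interpolation=cv2.INTER_CUBIC)
cv2.imwrite("pics/crop_side.png",a)
E
```

```text
['image', 'fx', 'fy', 'cx', 'cy', 'origin', 'rotation']
```

View pics/crop_top.png

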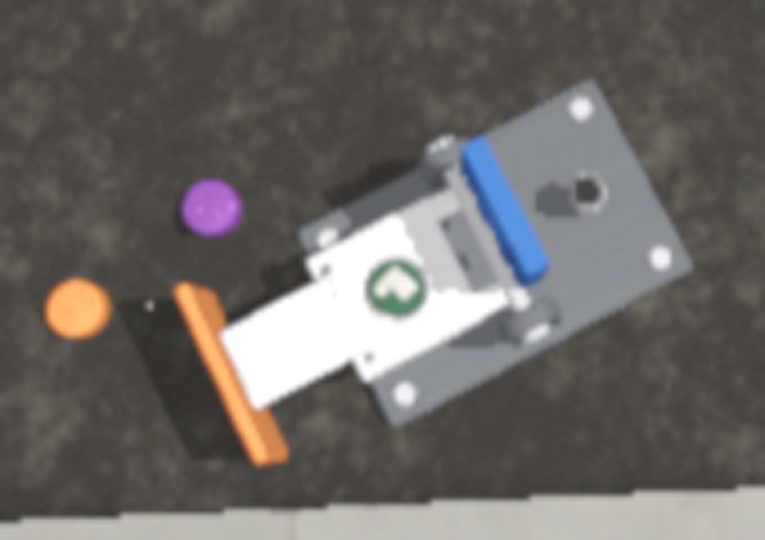

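View pics/crop_side.png

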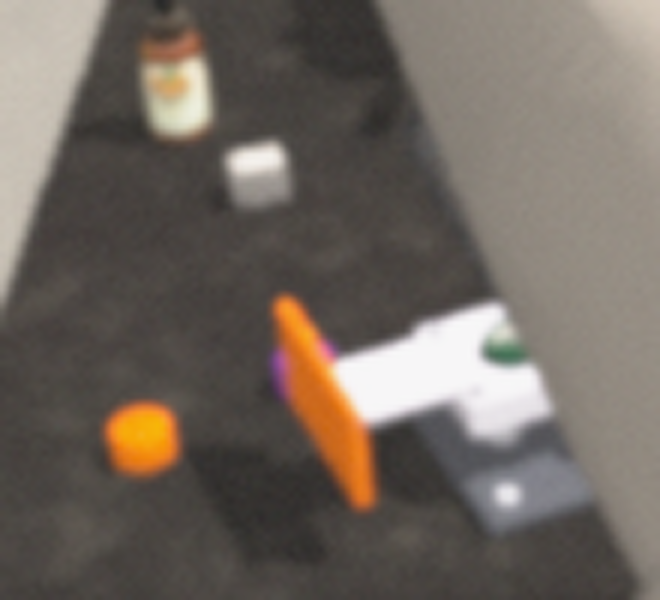

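Run:
```python
from h import *
t=load("top0.npz");s=load("side0.npz")
cr=np.array([[592,80],[692,268],[398,428],[300,232]])
px=(cr+.5)/4.5-.5+[120,180]
P=ray(t,px,.010);print(P.round(4))
print([np.linalg.norm(P[i]-P[(i+1)%4]).round(4) for i in range(4)])
c=P.mean(0)[:2]; y=(P[2]+P[3]-P[0]-P[1])[:2]; y/=np.linalg.norm(y); x=np.array([y[1],-y[0]])
print("centre",c,"y",y,"x",x,"yaw",np.degrees(np.arctan2(x[1],x[0])))
# orange handle by mask, top face corners at z .088
hsv=cv2.cvtColor(t["image"],cv2.COLOR_RGB2HSV)
m=cv2.inRange(hsv,(5,150,120),(18,255,255)); k,l,st,ce=cv2.connectedComponentsWithStats(m)
for i in range(1,k):
    if st[i,4]>30: print(st[i],ce[i].round(1),ray(t,ce[i],.088).round(4))
hc=np.array([[178,288],[250,462],[262,465],[190,285]]);print(ray(t,(hc+.5)/4.5-.5+[120,180],.088).round(4))
def W(p): p=np.atleast_2d(p); return np.c_[c+p[:,:1]*x+p[:,1:2]*y,p[:,2]]
pts=W([[0,0.15,.06],[-.05,.15,.088],[.05,.15,.088],[.05,.15,.032],[0,.055,.0665],[0,0,.06],[.062,.095,.01]])
print(pts.round(4)); print(proj(t,pts).round(1)); print(proj(s,pts).round(1))
print("in crop",((proj(t,pts)-[120,180]+.5)*4.5).round(0)); print("in side crop",((proj(s,pts)-[130,150]+.5)*6).round(0))
# blue leaf
m=cv2.inRange(hsv,(100,120,60),(125,255,255));m[:200]=0;m[:,:200]=0;m[:,300:]=0;ys,xs=np.nonzero(m);print("blue",xs.mean(),ys.mean(),((ray(t,[[xs.mean(),ys.mean()]],.14)[:,:2]-c)@np.c_[x,y]))
```

```text
[[ 0.5715  0.0307  0.01  ]
 [ 0.4615 -0.0209  0.01  ]
 [ 0.3812  0.1452  0.01  ]
 [ 0.4913  0.1988  0.01  ]]
[np.float64(0.1215), np.float64(0.1845), np.float64(0.1224), np.float64(0.1863)]
centre [0.47635739 0.08846876] y [-0.43310069  0.90134554] x [0.90134554 0.43310069] yaw 25.664499528384884
[161 243   9  13  46] [165.7 248.3] [[0.4449 0.2317 0.088 ]]
[159 244  25  39 100] [173.  269.7] [[0.3961 0.2147 0.088 ]]
[[0.4562 0.2467 0.088 ]
 [0.3681 0.2095 0.088 ]
 [0.3664 0.2035 0.088 ]
 [0.4574 0.2406 0.088 ]]
[[0.4114 0.2237 0.06  ]
 [0.3663 0.202  0.088 ]
 [0.4565 0.2453 0.088 ]
 [0.4565 0.2453 0.032 ]
 [0.4525 0.138  0.0665]
 [0.4764 0.0885 0.06  ]
 [0.4911 0.2009 0.01  ]]
[[171.8 263.2]
 [178.5 282.9]
 [159.8 243.5]
 [165.7 245.2]
 [207.6 243.8]
 [228.5 233.1]
 [185.4 231.3]]
[[183.9 217.4]
 [189.3 219. ]
 [176.9 200.2]
 [178.8 215.9]
 [214.8 206.2]
 [232.2 202.9]
 [195.5 214.4]]
in crop [[235. 377.]
 [266. 465.]
 [181. 288.]
 [208. 296.]
 [396. 290.]
 [490. 241.]
 [297. 233.]]
in side crop [[326. 407.]
 [359. 417.]
 [285. 304.]
 [296. 398.]
 [512. 340.]
 [616. 320.]
 [396. 390.]]
blue 231.37603305785123 226.88429752066116 [[-0.00096168 -0.01306909]]
```

```bash
cat >> h.py <<'E'
C=np.array([.4764,.0885]);YAW=25.7
X=np.array([np.cos(np.radians(YAW)),np.sin(np.radians(YAW)),0]);Y=np.array([-X[1],X[0],0]);Z=np.array([0,0,1.])
O=np.array([*C,.06])
def cr(x,y,z): return np.array([*C,0])+x*X+y*Y+z*Z
def tool(tilt=0): # tilt: turn about cradle X (deg) from tool-down with tool y=+Y, tool x=-X
    return R.from_rotvec(np.radians(tilt)*X)*R.from_matrix(np.c_[-X,Y,-Z])
def plan(wps,start=None):
    "wps: (pos,Rot,N) -> rows printed; tool-frame increments"
    from plant import manip
    s=manip.state()
    p,r=(s["ee_pos"],R.from_euler('xyz',s["ee_rot"],degrees=True)) if start is None else start
    for P,Q,N in wps:
        rv=(r.inv()*Q).as_rotvec(); p0,r0=p,r
        for i in range(1,N+1):
            t=r.inv().apply(p0+(P-p0)*i/N-p); p=p0+(P-p0)*i/N; r=r0*R.from_rotvec(rv*i/N)
            w=np.degrees(rv/N)
            print("t",(t*1000).round(1).tolist(),"w",w.round(2).tolist())
        print("--")
def where():
    from plant import manip
    s=manip.state();d=s["ee_pos"]-[*C,0]
    print("t",round(s["clock"],2),"cradle xyz",np.round([d@X,d@Y,d@Z],4),"rpy",s["ee_rot"].round(1),"F cradle",np.round([s["ft_force"]@X,s["ft_force"]@Y,s["ft_force"]@Z],1),"open",round(s["opening"],4),"grip",round(s["gripper_force"],1))
E
python3 -c "
from h import *
where()
plan([(cr(.036,.15,.2),tool(),12)])"
```

```text
t 0.1 cradle xyz [0.0541 0.5543 0.2218] rpy [-179.9    0.   155. ] F cradle [-0.1  0.8 -1.1] open 0.0879 grip 0.0
t [-25.1, -22.5, 1.9] w [-0.01, -0.0, -4.22]
t [-23.4, -24.3, 1.9] w [-0.01, -0.0, -4.22]
t [-21.5, -26.0, 1.9] w [-0.01, -0.0, -4.22]
t [-19.6, -27.5, 1.9] w [-0.01, -0.0, -4.22]
t [-17.5, -28.8, 1.8] w [-0.01, -0.0, -4.22]
t [-15.3, -30.0, 1.8] w [-0.01, -0.0, -4.22]
t [-13.1, -31.1, 1.8] w [-0.01, -0.0, -4.22]
t [-10.7, -32.0, 1.8] w [-0.01, -0.0, -4.22]
t [-8.3, -32.7, 1.8] w [-0.01, -0.0, -4.22]
t [-5.9, -33.2, 1.8] w [-0.01, -0.0, -4.22]
t [-3.5, -33.5, 1.8] w [-0.01, -0.0, -4.22]
t [-1.0, -33.7, 1.8] w [-0.01, -0.0, -4.22]
--
```

step_arm:
  rows:
    - {"tx": -0.025, "ty": -0.0225, "tz": 0.002, "wz": -4.2, "hand": 0.45}
    - {"tx": -0.0235, "ty": -0.0245, "tz": 0.002, "wz": -4.2}
    - {"tx": -0.0215, "ty": -0.026, "tz": 0.002, "wz": -4.2}
    - {"tx": -0.0195, "ty": -0.0275, "tz": 0.002, "wz": -4.2}
    - {"tx": -0.0175, "ty": -0.029, "tz": 0.002, "wz": -4.2}
    - {"tx": -0.0155, "ty": -0.03, "tz": 0.002, "wz": -4.2}
    - {"tx": -0.013, "ty": -0.031, "tz": 0.002, "wz": -4.2}
    - {"tx": -0.0105, "ty": -0.032, "tz": 0.002, "wz": -4.2}

```text
invalid input
```

step_arm:
  rows:
    - {"tx": -0.0085, "ty": -0.0325, "tz": 0.002, "wz": -4.2}
    - {"tx": -0.006, "ty": -0.033, "tz": 0.002, "wz": -4.2}
    - {"tx": -0.0035, "ty": -0.0335, "tz": 0.002, "wz": -4.2}
    - {"tx": -0.001, "ty": -0.0335, "tz": 0.002, "wz": -4.2}
    - {"tx": 0}

```text
invalid input
```

Run:
```python
from h import *
from plant import vision
where()
for n in ("side","top"):
    c=vision.capture(n); np.savez(f"{n}1.npz",**c)
u=[]
t=load("top1.npz");s=load("side1.npz")
a=cv2.resize(t["image"][170:300,120:290,::-1],None,fx=3,fy=3);b=cv2.resize(s["image"][130:250,130:250,::-1],(390,390))
b=cv2.resize(s["image"][110:240,120:216,::-1],(288,390))
cv2.imwrite("pics/p1.png",np.hstack([a,b]))
plan([(cr(.036,.15,.052),tool(),6)])
```

```text
t 0.1 cradle xyz [0.0541 0.5543 0.2218] rpy [-179.9    0.   155. ] F cradle [-0.1  0.8 -1.1] open 0.0879 grip 0.0
t [-50.2, -45.0, 28.4] w [-0.01, -0.0, -8.44]
t [-43.1, -51.9, 28.4] w [-0.01, -0.0, -8.44]
t [-35.0, -57.7, 28.4] w [-0.01, -0.0, -8.44]
t [-26.1, -62.2, 28.4] w [-0.01, -0.0, -8.44]
t [-16.7, -65.4, 28.4] w [-0.01, -0.0, -8.44]
t [-6.9, -67.1, 28.4] w [-0.01, -0.0, -8.44]
--
```

View pics/p1.png

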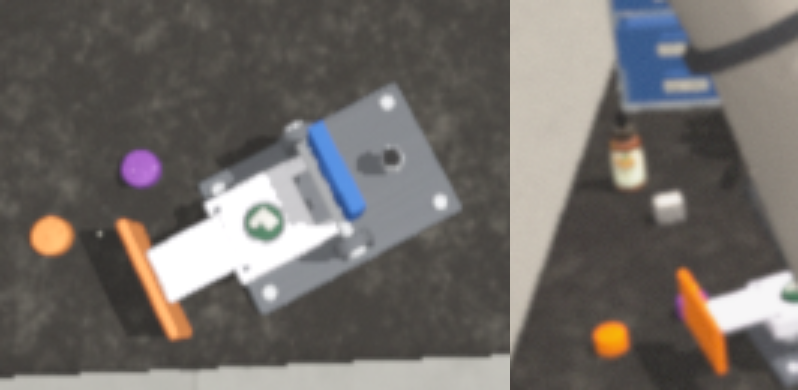

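The picture shows an unmoved scene, because both calls were refused. I'll try again with every field given.

step_arm:
  newtons: 15
  rows:
    - {"wx": 0, "wy": 0, "wz": -4.2, "tx": -0.025, "ty": -0.0225, "tz": 0.002, "hand": 0.45}

```text
clock: 0.32
ee_pos: [0.296, 0.5826, 0.2201]
ee_rot: [180.0, -0.1, 159.6]
ft_force: [0.2, 0.0, -0.3]
opening: 0.0813
gripper_force: 0.0
```

step_arm:
  newtons: 15
  rows:
    - {"wx": 0, "wy": 0, "wz": -4.2, "tx": -0.0235, "ty": -0.0245, "tz": 0.002, "hand": 0.45}
    - {"wx": 0, "wy": 0, "wz": -4.2, "tx": -0.0215, "ty": -0.026, "tz": 0.002, "hand": 0.45}
    - {"wx": 0, "wy": 0, "wz": -4.2, "tx": -0.0195, "ty": -0.0275, "tz": 0.002, "hand": 0.45}
    - {"wx": 0, "wy": 0, "wz": -4.2, "tx": -0.0175, "ty": -0.029, "tz": 0.002, "hand": 0.45}
    - {"wx": 0, "wy": 0, "wz": -4.2, "tx": -0.0155, "ty": -0.03, "tz": 0.002, "hand": 0.45}
    - {"wx": 0, "wy": 0, "wz": -4.2, "tx": -0.013, "ty": -0.031, "tz": 0.002, "hand": 0.45}
    - {"wx": 0, "wy": 0, "wz": -4.2, "tx": -0.0105, "ty": -0.032, "tz": 0.002, "hand": 0.45}
    - {"wx": 0, "wy": 0, "wz": -4.2, "tx": -0.0085, "ty": -0.0325, "tz": 0.002, "hand": 0.45}

```text
clock: 1.32
ee_pos: [0.404, 0.3314, 0.2046]
ee_rot: [180.0, 0.0, -167.0]
ft_force: [0.3, 0.1, -0.2]
opening: 0.0398
gripper_force: 0.0
```

step_arm:
  rows:
    - {"wz": -4.2, "tx": -0.006, "ty": -0.033, "tz": 0.002, "hand": 0.45}
    - {"wz": -4.2, "tx": -0.0035, "ty": -0.0335, "tz": 0.002, "hand": 0.45}
    - {"wz": -4.2, "tx": -0.001, "ty": -0.0335, "tz": 0.002, "hand": 0.45}
    - {"tx": 0, "hand": 0.45}

```text
invalid input
```

Run:
```python
from h import *
where()
plan([(cr(.036,.15,.052),tool(),6)])
```

```text
t 1.32 cradle xyz [0.0401 0.2503 0.2046] rpy [ 180.    0. -167.] F cradle [ 0.3  0.  -0.2] open 0.0398 grip 0.0
t [-3.0, -16.5, 25.4] w [0.0, 0.0, -2.12]
t [-2.4, -16.6, 25.4] w [0.0, 0.0, -2.12]
t [-1.8, -16.6, 25.4] w [0.0, 0.0, -2.12]
t [-1.2, -16.7, 25.4] w [0.0, 0.0, -2.12]
t [-0.6, -16.7, 25.4] w [0.0, 0.0, -2.12]
t [0.1, -16.7, 25.4] w [0.0, 0.0, -2.12]
--
```

All fields are needed in each row. Next I'll move above the handle, then down.

step_arm:
  newtons: 15
  rows:
    - {"wx": 0, "wy": 0, "wz": -4.2, "tx": -0.006, "ty": -0.033, "tz": 0.004, "hand": 0.45}
    - {"wx": 0, "wy": 0, "wz": -4.2, "tx": -0.0035, "ty": -0.0335, "tz": 0.004, "hand": 0.45}
    - {"wx": 0, "wy": 0, "wz": -4.2, "tx": -0.001, "ty": -0.0335, "tz": 0.004, "hand": 0.45}
    - {"wx": 0, "wy": 0, "wz": 0, "tx": 0, "ty": 0, "tz": 0.035, "hand": 0.45}
    - {"wx": 0, "wy": 0, "wz": 0, "tx": 0, "ty": 0, "tz": 0.035, "hand": 0.45}
    - {"wx": 0, "wy": 0, "wz": 0, "tx": 0, "ty": 0, "tz": 0, "hand": 0.45}

```text
clock: 2.08
ee_pos: [0.4414, 0.2387, 0.1208]
ee_rot: [-180.0, -0.3, -154.6]
ft_force: [0.0, -1.2, -0.5]
opening: 0.0394
gripper_force: 0.0
```

Run:
```python
from h import *
from plant import vision
where()
c={n:vision.capture(n) for n in("side","top")}
a=cv2.resize(c["top"]["image"][200:300,130:250,::-1],None,fx=3.6,fy=3.6);b=cv2.resize(c["side"]["image"][140:240,130:220,::-1],(324,360))
cv2.imwrite("pics/p2.png",np.hstack([a,b]))
plan([(cr(.036,.15,.052),tool(),3)])
```

```text
t 2.08 cradle xyz [0.0336 0.1505 0.1208] rpy [-180.    -0.3 -154.6] F cradle [-0.5 -1.1 -0.5] open 0.0394 grip 0.0
t [-0.0, -0.3, 23.8] w [0.0, 0.0, -0.09]
t [-0.0, -0.3, 23.8] w [0.0, 0.0, -0.09]
t [-0.0, -0.3, 23.8] w [0.0, 0.0, -0.09]
--
```

View pics/p2.png

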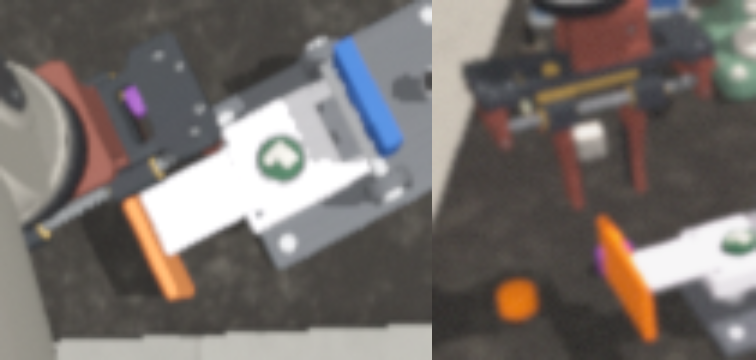

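Side view: the fingertips at (577,205) and (643,190) straddle the far top corner of the plate at (605,218). I'll go down and close.

step_arm:
  newtons: 15
  rows:
    - {"wx": 0, "wy": 0, "wz": 0, "tx": 0, "ty": 0, "tz": 0.023, "hand": 0.45}
    - {"wx": 0, "wy": 0, "wz": 0, "tx": 0, "ty": 0, "tz": 0.023, "hand": 0.45}
    - {"wx": 0, "wy": 0, "wz": 0, "tx": 0, "ty": 0, "tz": 0.022, "hand": 0.45}
    - {"wx": 0, "wy": 0, "wz": 0, "tx": 0, "ty": 0, "tz": 0, "hand": 0.1}
    - {"wx": 0, "wy": 0, "wz": 0, "tx": 0, "ty": 0, "tz": 0, "hand": 0}
    - {"wx": 0, "wy": 0, "wz": 0, "tx": 0, "ty": 0, "tz": 0, "hand": 0}
    - {"wx": 0, "wy": 0, "wz": 0, "tx": 0, "ty": 0, "tz": 0, "hand": 0}
    - {"wx": 0, "wy": 0, "wz": 0, "tx": 0, "ty": 0, "tz": 0, "hand": 0}

```text
clock: 3.18
ee_pos: [0.4435, 0.2404, 0.0554]
ee_rot: [180.0, 0.1, -154.6]
ft_force: [-1.3, 0.0, 6.8]
opening: 0.0077
gripper_force: 15.0
```

Run:
```python
from h import *
where()
```

```text
t 3.17 cradle xyz [0.0362 0.1511 0.0554] rpy [ 1.800e+02  1.000e-01 -1.546e+02] F cradle [-1.2  0.6  6.8] open 0.0077 grip 15.0
```

step_arm:
  newtons: 15
  rows:
    - {"wx": -4, "wy": 0, "wz": 0, "tx": 0, "ty": -0.0004, "tz": -0.0105, "hand": 0}
    - {"wx": -4, "wy": 0, "wz": 0, "tx": 0, "ty": -0.0004, "tz": -0.0105, "hand": 0}
    - {"wx": -4, "wy": 0, "wz": 0, "tx": 0, "ty": -0.0004, "tz": -0.0105, "hand": 0}

```text
clock: 3.55
ee_pos: [0.4445, 0.2383, 0.0868]
ee_rot: [167.8, 0.1, -154.5]
ft_force: [-0.8, 3.7, -0.3]
opening: 0.0078
gripper_force: 15.0
```

Run:
```python
from h import *
where()
```

```text
t 3.55 cradle xyz [0.0362 0.1488 0.0868] rpy [ 1.678e+02  1.000e-01 -1.545e+02] F cradle [ 0.8  3.7 -0.3] open 0.0078 grip 15.0
```

step_arm:
  newtons: 15
  rows:
    - {"wx": -4, "wy": 0, "wz": 0, "tx": 0, "ty": -0.0004, "tz": -0.0105, "hand": 0}
    - {"wx": -4, "wy": 0, "wz": 0, "tx": 0, "ty": -0.0004, "tz": -0.0105, "hand": 0}
    - {"wx": -4, "wy": 0, "wz": 0, "tx": 0, "ty": -0.0004, "tz": -0.0105, "hand": 0}
    - {"wx": -4, "wy": 0, "wz": 0, "tx": 0, "ty": -0.0004, "tz": -0.0105, "hand": 0}
    - {"wx": -4, "wy": 0, "wz": 0, "tx": 0, "ty": -0.0004, "tz": -0.0105, "hand": 0}
    - {"wx": -4, "wy": 0, "wz": 0, "tx": 0, "ty": -0.0004, "tz": -0.0105, "hand": 0}

```text
clock: 4.3
ee_pos: [0.4547, 0.2166, 0.1451]
ee_rot: [143.6, 0.1, -154.4]
ft_force: [-2.7, 7.0, 5.1]
opening: 0.0079
gripper_force: 15.0
```

Run:
```python
from h import *
where()
```

```text
t 4.3 cradle xyz [0.036  0.1248 0.1451] rpy [ 1.436e+02  1.000e-01 -1.544e+02] F cradle [0.6 7.5 5.1] open 0.0079 grip 15.0
```

step_arm:
  newtons: 15
  rows:
    - {"wx": -4, "wy": 0, "wz": 0, "tx": 0, "ty": 0, "tz": -0.0105, "hand": 0}
    - {"wx": -4, "wy": 0, "wz": 0, "tx": 0, "ty": 0, "tz": -0.0105, "hand": 0}
    - {"wx": -4, "wy": 0, "wz": 0, "tx": 0, "ty": 0, "tz": -0.0105, "hand": 0}
    - {"wx": -4, "wy": 0, "wz": 0, "tx": 0, "ty": -0.0004, "tz": -0.0105, "hand": 0}
    - {"wx": -4, "wy": 0, "wz": 0, "tx": 0, "ty": -0.0004, "tz": -0.0105, "hand": 0}
    - {"wx": 0, "wy": 0, "wz": 0, "tx": 0, "ty": 0, "tz": 0, "hand": 0}

```text
clock: 5.05
ee_pos: [0.4708, 0.1828, 0.1828]
ee_rot: [123.5, 0.0, -154.5]
ft_force: [-2.2, 5.5, 10.9]
opening: 0.008
gripper_force: 15.0
```

Run:
```python
from h import *
from plant import manip
where(); print(manip.state()["q"].round(0))
```

```text
t 5.05 cradle xyz [0.0358 0.0874 0.1828] rpy [ 123.5    0.  -154.5] F cradle [ 0.4  5.9 10.9] open 0.008 grip 15.0
[ 16.  35. -20. 107. -42.  72. 137.]
```

step_arm:
  newtons: 15
  rows:
    - {"wx": 0, "wy": 0, "wz": 0, "tx": 0, "ty": 0, "tz": 0, "hand": 0.4}
    - {"wx": 0, "wy": 0, "wz": 0, "tx": 0, "ty": 0, "tz": 0, "hand": 0.4}
    - {"wx": 0, "wy": 0, "wz": 0, "tx": 0, "ty": 0, "tz": 0, "hand": 0.4}
    - {"wx": 0, "wy": 0, "wz": 0, "tx": 0, "ty": 0, "tz": -0.02, "hand": 0.4}
    - {"wx": 0, "wy": 0, "wz": 0, "tx": 0, "ty": 0, "tz": -0.03, "hand": 0.4}
    - {"wx": 0, "wy": 0, "wz": 0, "tx": 0, "ty": 0, "tz": -0.03, "hand": 0.4}
    - {"wx": 0, "wy": 0, "wz": 0, "tx": 0, "ty": 0, "tz": 0, "hand": 0.4}

```text
clock: 5.92
ee_pos: [0.5011, 0.1184, 0.2247]
ee_rot: [124.2, 0.0, -154.8]
ft_force: [-0.9, 0.1, 0.3]
opening: 0.0349
gripper_force: 0.0
```

Run:
```python
from h import *
where()
plan([(cr(0,.02,.29),tool(25),4),(cr(0,.155,.28),tool(0),4),(cr(0,.155,.15),tool(0),4)])
```

```text
t 5.92 cradle xyz [0.0352 0.0162 0.2247] rpy [ 124.2    0.  -154.8] F cradle [-0.8  0.5  0.3] open 0.0349 grip 0.0
t [8.8, 14.0, -8.4] w [7.71, 0.08, -0.08]
t [8.8, 12.8, -10.2] w [7.71, 0.08, -0.08]
t [8.8, 11.3, -11.8] w [7.71, 0.08, -0.08]
t [8.8, 9.6, -13.2] w [7.71, 0.08, -0.08]
--
t [0.0, 29.5, 16.5] w [6.25, -0.0, 0.0]
t [-0.0, 31.2, 13.2] w [6.25, -0.0, 0.0]
t [0.0, 32.4, 9.7] w [6.25, -0.0, 0.0]
t [0.0, 33.3, 6.2] w [6.25, -0.0, 0.0]
--
t [-0.0, -0.0, 32.5] w [0.0, -0.0, -0.0]
t [-0.0, -0.0, 32.5] w [0.0, -0.0, -0.0]
t [-0.0, -0.0, 32.5] w [0.0, -0.0, -0.0]
t [-0.0, -0.0, 32.5] w [0.0, -0.0, -0.0]
--
```

step_arm:
  newtons: 15
  rows:
    - {"wx": 7.7, "wy": 0, "wz": 0, "tx": 0.009, "ty": 0.014, "tz": -0.0085, "hand": 0}
    - {"wx": 7.7, "wy": 0, "wz": 0, "tx": 0.009, "ty": 0.013, "tz": -0.01, "hand": 0}
    - {"wx": 7.7, "wy": 0, "wz": 0, "tx": 0.009, "ty": 0.0115, "tz": -0.012, "hand": 0}
    - {"wx": 7.7, "wy": 0, "wz": 0, "tx": 0.0085, "ty": 0.0095, "tz": -0.013, "hand": 0}
    - {"wx": 6.25, "wy": 0, "wz": 0, "tx": 0, "ty": 0.0295, "tz": 0.0165, "hand": 0}
    - {"wx": 6.25, "wy": 0, "wz": 0, "tx": 0, "ty": 0.031, "tz": 0.013, "hand": 0}
    - {"wx": 6.25, "wy": 0, "wz": 0, "tx": 0, "ty": 0.0325, "tz": 0.0095, "hand": 0}
    - {"wx": 6.25, "wy": 0, "wz": 0, "tx": 0, "ty": 0.0335, "tz": 0.006, "hand": 0}

```text
clock: 6.92
ee_pos: [0.4065, 0.2316, 0.2806]
ee_rot: [-180.0, 0.0, -154.5]
ft_force: [-1.0, 0.8, -1.1]
opening: 0.0004
gripper_force: 0.0
```

step_arm:
  newtons: 15
  rows:
    - {"wx": 0, "wy": 0, "wz": 0, "tx": 0, "ty": 0, "tz": 0, "hand": 0}
    - {"wx": 0, "wy": 0, "wz": 0, "tx": 0, "ty": 0, "tz": 0, "hand": 0}

```text
clock: 7.18
ee_pos: [0.4073, 0.2303, 0.2803]
ee_rot: [179.8, -0.1, -154.5]
ft_force: [-0.1, -0.2, -0.2]
opening: 0.0003
gripper_force: 0.0
```

Run:
```python
from h import *
from plant import vision
where()
c={n:vision.capture(n) for n in("side","top")}
a=cv2.resize(c["top"]["image"][180:300,130:280,::-1],None,fx=3,fy=3);b=cv2.resize(c["side"]["image"][110:240,130:260,::-1],(360,360))
cv2.imwrite("pics/p3.png",np.hstack([a,b]))
plan([(cr(0,.155,.15),tool(),4)])
```

```text
t 7.17 cradle xyz [-0.0008  0.1577  0.2803] rpy [ 1.798e+02 -1.000e-01 -1.545e+02] F cradle [-0.2 -0.2 -0.2] open 0.0003 grip 0.0
t [-0.1, -0.4, 32.6] w [0.05, -0.02, -0.1]
t [-0.1, -0.4, 32.6] w [0.05, -0.02, -0.1]
t [-0.1, -0.4, 32.6] w [0.05, -0.02, -0.1]
t [-0.1, -0.3, 32.6] w [0.05, -0.02, -0.1]
--
```

View pics/p3.png

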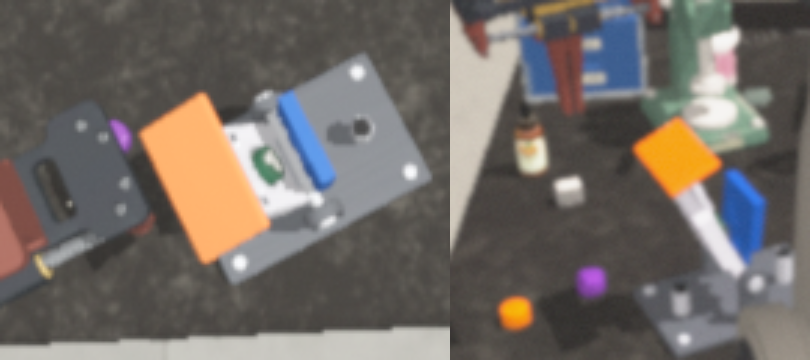

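step_arm:
  newtons: 15
  rows:
    - {"wx": 0, "wy": 0, "wz": 0, "tx": 0, "ty": 0, "tz": 0.032, "hand": 0}
    - {"wx": 0, "wy": 0, "wz": 0, "tx": 0, "ty": 0, "tz": 0.032, "hand": 0}
    - {"wx": 0, "wy": 0, "wz": 0, "tx": 0, "ty": 0, "tz": 0.032, "hand": 0}
    - {"wx": 0, "wy": 0, "wz": 0, "tx": 0, "ty": 0, "tz": 0.032, "hand": 0}
    - {"wx": 0, "wy": 0, "wz": 0, "tx": 0, "ty": -0.015, "tz": 0, "hand": 0}
    - {"wx": 0, "wy": 0, "wz": 0, "tx": 0, "ty": -0.01, "tz": 0, "hand": 0}
    - {"wx": 0, "wy": 0, "wz": 0, "tx": 0, "ty": -0.008, "tz": 0, "hand": 0}

```text
clock: 8.15
ee_pos: [0.4236, 0.2002, 0.1544]
ee_rot: [179.8, 0.1, -154.7]
ft_force: [1.3, 0.2, 0.2]
opening: 0.0007
gripper_force: 0.0
```

step_arm:
  newtons: 15
  rows:
    - {"wx": 0, "wy": 0, "wz": 0, "tx": 0, "ty": -0.006, "tz": 0, "hand": 0}
    - {"wx": 0, "wy": 0, "wz": 0, "tx": 0, "ty": -0.006, "tz": -0.002, "hand": 0}

```text
clock: 8.4
ee_pos: [0.4276, 0.1901, 0.1555]
ee_rot: [179.8, 0.0, -154.6]
ft_force: [-1.0, 1.1, 0.3]
opening: 0.0005
gripper_force: 0.0
```

Run:
```python
from h import *
where()
for th in range(56,181,8):
    t=np.radians(th);r=np.array([np.cos(t),np.sin(t)]);n=np.array([np.sin(t),-np.cos(t)])
    a=r*.154+n*.028+[0,.06];b=r*.146+n*.028+[0,.06];k=r*.13+n*.004+[0,.06]
    print(th,a.round(3),b.round(3),"neck back r.13",k.round(3))
```

```text
t 8.4 cradle xyz [1.000e-04 1.127e-01 1.555e-01] rpy [ 179.8    0.  -154.6] F cradle [-0.5  1.4  0.3] open 0.0005 grip 0.0
56 [0.109 0.172] [0.105 0.165] neck back r.13 [0.076 0.166]
64 [0.093 0.186] [0.089 0.179] neck back r.13 [0.061 0.175]
72 [0.074 0.198] [0.072 0.19 ] neck back r.13 [0.044 0.182]
80 [0.054 0.207] [0.053 0.199] neck back r.13 [0.027 0.187]
88 [0.033 0.213] [0.033 0.205] neck back r.13 [0.009 0.19 ]
96 [0.012 0.216] [0.013 0.208] neck back r.13 [-0.01  0.19]
104 [-0.01   0.216] [-0.008  0.208] neck back r.13 [-0.028  0.187]
112 [-0.032  0.213] [-0.029  0.206] neck back r.13 [-0.045  0.182]
120 [-0.053  0.207] [-0.049  0.2  ] neck back r.13 [-0.062  0.175]
128 [-0.073  0.199] [-0.068  0.192] neck back r.13 [-0.077  0.165]
136 [-0.091  0.187] [-0.086  0.182] neck back r.13 [-0.091  0.153]
144 [-0.108  0.173] [-0.102  0.168] neck back r.13 [-0.103  0.14 ]
152 [-0.123  0.157] [-0.116  0.153] neck back r.13 [-0.113  0.125]
160 [-0.135  0.139] [-0.128  0.136] neck back r.13 [-0.121  0.108]
168 [-0.145  0.119] [-0.137  0.118] neck back r.13 [-0.126  0.091]
176 [-0.152  0.099] [-0.144  0.098] neck back r.13 [-0.129  0.073]
```

step_arm:
  newtons: 15
  rows:
    - {"wx": 0, "wy": 0, "wz": 0, "tx": 0, "ty": -0.006, "tz": -0.003, "hand": 0}
    - {"wx": 0, "wy": 0, "wz": 0, "tx": 0, "ty": -0.006, "tz": -0.003, "hand": 0}
    - {"wx": 0, "wy": 0, "wz": 0, "tx": 0, "ty": -0.006, "tz": -0.003, "hand": 0}
    - {"wx": 0, "wy": 0, "wz": 0, "tx": 0, "ty": -0.006, "tz": -0.003, "hand": 0}

```text
clock: 8.9
ee_pos: [0.4375, 0.1691, 0.1673]
ee_rot: [179.7, 0.0, -154.5]
ft_force: [-2.8, 2.7, 1.5]
opening: 0.0007
gripper_force: 1.9
```

Run:
```python
from h import *
from plant import vision
where()
c=vision.capture("side");s=c["image"];m=cv2.inRange(cv2.cvtColor(s,cv2.COLOR_RGB2HSV),(5,150,120),(18,255,255))
k,l,st,ce=cv2.connectedComponentsWithStats(m)
print([(st[i].tolist(),ce[i].round(1).tolist()) for i in range(1,k) if st[i,4]>30])
for th in range(50,100,5):
    t=np.radians(th);print(th,proj(c,cr(0,.154*np.cos(t),.06+.154*np.sin(t))).round(1))
```

```text
t 8.9 cradle xyz [-1.000e-04  8.950e-02  1.673e-01] rpy [ 179.7    0.  -154.5] F cradle [-1.3  3.7  1.5] open 0.0007 grip 1.9
[([205, 153, 25, 26, 292], [214.3, 164.8]), ([148, 218, 12, 11, 110], [153.1, 223.1])]
50 [[197.7 177.3]]
55 [[201.1 173.7]]
60 [[204.9 170.4]]
65 [[208.8 167.4]]
70 [[212.9 164.7]]
75 [[217.2 162.3]]
80 [[221.5 160.2]]
85 [[225.9 158.5]]
90 [[230.4 157.2]]
95 [[234.8 156.2]]
```

step_arm:
  newtons: 15
  rows:
    - {"wx": 0, "wy": 0, "wz": 0, "tx": 0, "ty": -0.006, "tz": -0.002, "hand": 0}
    - {"wx": 0, "wy": 0, "wz": 0, "tx": 0, "ty": -0.006, "tz": -0.002, "hand": 0}
    - {"wx": 0, "wy": 0, "wz": 0, "tx": 0, "ty": -0.006, "tz": -0.002, "hand": 0}
    - {"wx": 0, "wy": 0, "wz": 0, "tx": 0, "ty": -0.006, "tz": -0.002, "hand": 0}
    - {"wx": 0, "wy": 0, "wz": 0, "tx": 0, "ty": -0.005, "tz": 0, "hand": 0}
    - {"wx": 0, "wy": 0, "wz": 0, "tx": 0, "ty": -0.005, "tz": 0, "hand": 0}
    - {"wx": 0, "wy": 0, "wz": 0, "tx": 0, "ty": -0.005, "tz": 0, "hand": 0}

```text
clock: 9.82
ee_pos: [0.4543, 0.1328, 0.1746]
ee_rot: [179.8, -0.0, -154.6]
ft_force: [-0.7, 2.8, 3.2]
opening: 0.0006
gripper_force: 1.5
```

step_arm:
  newtons: 15
  rows:
    - {"wx": 0, "wy": 0, "wz": 0, "tx": 0, "ty": -0.004, "tz": 0, "hand": 0}
    - {"wx": 0, "wy": 0, "wz": 0, "tx": 0, "ty": -0.004, "tz": 0, "hand": 0}
    - {"wx": 0, "wy": 0, "wz": 0, "tx": 0, "ty": -0.004, "tz": 0, "hand": 0}
    - {"wx": 0, "wy": 0, "wz": 0, "tx": 0, "ty": -0.004, "tz": 0, "hand": 0}

```text
clock: 10.32
ee_pos: [0.4613, 0.1186, 0.1747]
ee_rot: [179.8, -0.0, -154.6]
ft_force: [-0.7, 2.2, 2.6]
opening: 0.0006
gripper_force: 1.2
```

Run:
```python
from h import *
where()
```

```text
t 10.32 cradle xyz [-0.0006  0.0337  0.1747] rpy [ 179.8   -0.  -154.6] F cradle [0.3 2.3 2.6] open 0.0006 grip 1.2
```

step_arm:
  newtons: 15
  rows:
    - {"wx": 0, "wy": 0, "wz": 0, "tx": 0, "ty": -0.005, "tz": -0.001, "hand": 0}
    - {"wx": 0, "wy": 0, "wz": 0, "tx": 0, "ty": -0.005, "tz": -0.001, "hand": 0}
    - {"wx": 0, "wy": 0, "wz": 0, "tx": 0, "ty": -0.005, "tz": -0.001, "hand": 0}
    - {"wx": 0, "wy": 0, "wz": 0, "tx": 0, "ty": -0.005, "tz": -0.001, "hand": 0}

```text
clock: 10.82
ee_pos: [0.4696, 0.1006, 0.1785]
ee_rot: [179.8, -0.0, -154.6]
ft_force: [-1.4, 1.7, -2.2]
opening: 0.0004
gripper_force: 1.2
```

step_arm:
  newtons: 15
  rows:
    - {"wx": 0, "wy": 0, "wz": 0, "tx": 0, "ty": -0.005, "tz": 0, "hand": 0}
    - {"wx": 0, "wy": 0, "wz": 0, "tx": 0, "ty": -0.005, "tz": 0, "hand": 0}
    - {"wx": 0, "wy": 0, "wz": 0, "tx": 0, "ty": -0.005, "tz": 0, "hand": 0}
    - {"wx": 0, "wy": 0, "wz": 0, "tx": 0, "ty": -0.005, "tz": 0, "hand": 0}
    - {"wx": 0, "wy": 0, "wz": 0, "tx": 0, "ty": -0.005, "tz": 0, "hand": 0}

```text
clock: 11.45
ee_pos: [0.4808, 0.078, 0.1786]
ee_rot: [179.8, 0.0, -154.6]
ft_force: [-2.3, 2.6, -0.8]
opening: 0.0003
gripper_force: 1.3
```

Run:
```python
from h import *
from plant import vision
where()
c={n:vision.capture(n) for n in("side","top")}
a=cv2.resize(c["top"]["image"][170:290,150:300,::-1],None,fx=3,fy=3);b=cv2.resize(c["side"]["image"][110:240,150:280,::-1],(360,360))
cv2.imwrite("pics/p4.png",np.hstack([a,b]))
```

```text
t 11.45 cradle xyz [-0.0006 -0.0113  0.1786] rpy [ 179.8    0.  -154.6] F cradle [-1.   3.3 -0.8] open 0.0003 grip 1.3
```

View pics/p4.png

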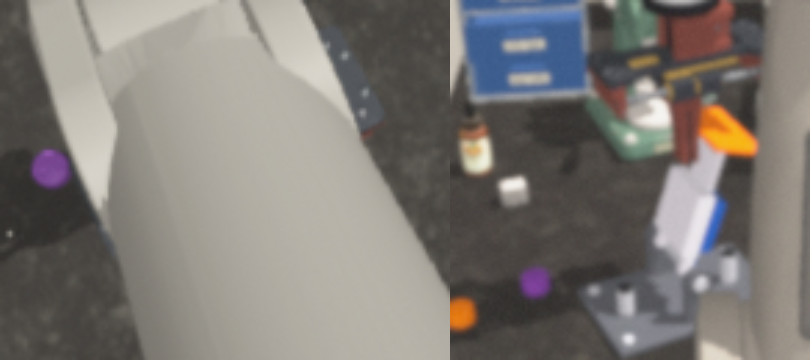

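Side view: the leaves are shut together and leaning over at about 108°. The fingers push the orange plate from behind at (700,150), and no specimen has dropped. I'll keep going.

step_arm:
  newtons: 15
  rows:
    - {"wx": 0, "wy": 0, "wz": 0, "tx": 0, "ty": -0.005, "tz": 0, "hand": 0}
    - {"wx": 0, "wy": 0, "wz": 0, "tx": 0, "ty": -0.005, "tz": 0, "hand": 0}
    - {"wx": 0, "wy": 0, "wz": 0, "tx": 0, "ty": -0.005, "tz": 0, "hand": 0}
    - {"wx": 0, "wy": 0, "wz": 0, "tx": 0, "ty": -0.005, "tz": 0, "hand": 0}
    - {"wx": 0, "wy": 0, "wz": 0, "tx": 0, "ty": -0.005, "tz": 0.001, "hand": 0}
    - {"wx": 0, "wy": 0, "wz": 0, "tx": 0, "ty": -0.005, "tz": 0.001, "hand": 0}
    - {"wx": 0, "wy": 0, "wz": 0, "tx": 0, "ty": -0.005, "tz": 0.002, "hand": 0}
    - {"wx": 0, "wy": 0, "wz": 0, "tx": 0, "ty": -0.004, "tz": 0.003, "hand": 0}

```text
clock: 12.55
ee_pos: [0.4979, 0.0424, 0.1717]
ee_rot: [179.8, 0.0, -154.6]
ft_force: [-1.2, 1.4, 0.9]
opening: 0.0002
gripper_force: 0.9
```

Run:
```python
from h import *
where()
```

```text
t 12.55 cradle xyz [-0.0006 -0.0508  0.1717] rpy [ 179.8    0.  -154.6] F cradle [-0.4  1.8  0.9] open 0.0002 grip 0.9
```

step_arm:
  newtons: 15
  rows:
    - {"wx": 0, "wy": 0, "wz": 0, "tx": 0, "ty": -0.0045, "tz": 0.0035, "hand": 0}
    - {"wx": 0, "wy": 0, "wz": 0, "tx": 0, "ty": -0.0045, "tz": 0.0035, "hand": 0}
    - {"wx": 0, "wy": 0, "wz": 0, "tx": 0, "ty": -0.0045, "tz": 0.0035, "hand": 0}
    - {"wx": 0, "wy": 0, "wz": 0, "tx": 0, "ty": -0.0045, "tz": 0.0035, "hand": 0}
    - {"wx": 0, "wy": 0, "wz": 0, "tx": 0, "ty": -0.005, "tz": 0.004, "hand": 0}
    - {"wx": 0, "wy": 0, "wz": 0, "tx": 0, "ty": -0.005, "tz": 0.004, "hand": 0}
    - {"wx": 0, "wy": 0, "wz": 0, "tx": 0, "ty": -0.005, "tz": 0.004, "hand": 0}

```text
clock: 13.42
ee_pos: [0.5116, 0.013, 0.1451]
ee_rot: [179.8, -0.0, -154.6]
ft_force: [-0.8, 1.0, 1.6]
opening: 0.0006
gripper_force: 0.8
```

Run:
```python
from h import *
where()
```

```text
t 13.43 cradle xyz [-0.001  -0.0833  0.1451] rpy [ 179.8   -0.  -154.6] F cradle [-0.3  1.3  1.6] open 0.0006 grip 0.8
```

step_arm:
  newtons: 15
  rows:
    - {"wx": 0, "wy": 0, "wz": 0, "tx": 0, "ty": -0.0045, "tz": 0.0045, "hand": 0}
    - {"wx": 0, "wy": 0, "wz": 0, "tx": 0, "ty": -0.0045, "tz": 0.0045, "hand": 0}
    - {"wx": 0, "wy": 0, "wz": 0, "tx": 0, "ty": -0.0045, "tz": 0.0045, "hand": 0}
    - {"wx": 0, "wy": 0, "wz": 0, "tx": 0, "ty": -0.004, "tz": 0.0055, "hand": 0}
    - {"wx": 0, "wy": 0, "wz": 0, "tx": 0, "ty": -0.004, "tz": 0.0055, "hand": 0}
    - {"wx": 0, "wy": 0, "wz": 0, "tx": 0, "ty": -0.004, "tz": 0.0055, "hand": 0}

```text
clock: 14.18
ee_pos: [0.5223, -0.0096, 0.1148]
ee_rot: [179.8, -0.0, -154.6]
ft_force: [-1.0, 1.4, 1.0]
opening: 0.0004
gripper_force: 1.1
```

Run:
```python
from h import *
where()
```

```text
t 14.18 cradle xyz [-0.0012 -0.1083  0.1148] rpy [ 179.8   -0.  -154.6] F cradle [-0.3  1.7  1. ] open 0.0004 grip 1.1
```

step_arm:
  newtons: 15
  rows:
    - {"wx": 0, "wy": 0, "wz": 0, "tx": 0, "ty": -0.003, "tz": 0.006, "hand": 0}
    - {"wx": 0, "wy": 0, "wz": 0, "tx": 0, "ty": -0.003, "tz": 0.006, "hand": 0}
    - {"wx": 0, "wy": 0, "wz": 0, "tx": 0, "ty": -0.003, "tz": 0.006, "hand": 0}
    - {"wx": 0, "wy": 0, "wz": 0, "tx": 0, "ty": -0.002, "tz": 0.006, "hand": 0}

```text
clock: 14.68
ee_pos: [0.5272, -0.0197, 0.0909]
ee_rot: [179.8, 0.0, -154.6]
ft_force: [-0.8, 2.1, 1.8]
opening: 0.0003
gripper_force: 1.0
```

step_arm:
  newtons: 15
  rows:
    - {"wx": 0, "wy": 0, "wz": 0, "tx": 0, "ty": -0.0015, "tz": 0.005, "hand": 0}
    - {"wx": 0, "wy": 0, "wz": 0, "tx": 0, "ty": -0.001, "tz": 0.005, "hand": 0}
    - {"wx": 0, "wy": 0, "wz": 0, "tx": 0, "ty": -0.001, "tz": 0.004, "hand": 0}

```text
clock: 15.05
ee_pos: [0.5285, -0.0226, 0.0769]
ee_rot: [179.8, -0.0, -154.6]
ft_force: [-0.2, 1.2, 1.4]
opening: 0.0002
gripper_force: 0.9
```

Run:
```python
from h import *
where()
```

```text
t 15.05 cradle xyz [-0.0012 -0.1227  0.0769] rpy [ 179.8   -0.  -154.6] F cradle [0.3 1.2 1.4] open 0.0002 grip 0.9
```

step_arm:
  newtons: 15
  rows:
    - {"wx": 0, "wy": 0, "wz": 0, "tx": 0, "ty": -0.0005, "tz": 0.003, "hand": 0}
    - {"wx": 0, "wy": 0, "wz": 0, "tx": 0, "ty": 0, "tz": 0.002, "hand": 0}
    - {"wx": 0, "wy": 0, "wz": 0, "tx": 0, "ty": 0, "tz": 0.002, "hand": 0}

```text
clock: 15.42
ee_pos: [0.5289, -0.0233, 0.0702]
ee_rot: [179.8, 0.0, -154.6]
ft_force: [-0.3, 0.2, 1.6]
opening: 0.0004
gripper_force: 0.9
```

step_arm:
  newtons: 15
  rows:
    - {"wx": 0, "wy": 0, "wz": 0, "tx": 0, "ty": 0, "tz": 0.0015, "hand": 0}
    - {"wx": 0, "wy": 0, "wz": 0, "tx": 0, "ty": 0, "tz": 0.0015, "hand": 0}

```text
clock: 15.68
ee_pos: [0.529, -0.0234, 0.0673]
ee_rot: [179.8, 0.0, -154.6]
ft_force: [0.3, -1.1, 2.9]
opening: 0.0005
gripper_force: 1.0
```

Run:
```python
from h import *
where()
```

```text
t 15.68 cradle xyz [-0.0012 -0.1236  0.0673] rpy [ 179.8    0.  -154.6] F cradle [-0.2 -1.1  2.9] open 0.0005 grip 1.0
```

step_arm:
  newtons: 15
  rows:
    - {"wx": 0, "wy": 0, "wz": 0, "tx": 0, "ty": 0, "tz": 0.001, "hand": 0}
    - {"wx": 0, "wy": 0, "wz": 0, "tx": 0, "ty": 0, "tz": 0.001, "hand": 0}

```text
clock: 15.92
ee_pos: [0.529, -0.0234, 0.0658]
ee_rot: [179.8, 0.0, -154.6]
ft_force: [-1.8, -2.1, 12.4]
opening: 0.0006
gripper_force: 5.7
```

step_arm:
  newtons: 15
  rows:
    - {"wx": 0, "wy": 0, "wz": 0, "tx": 0, "ty": 0, "tz": 0.001, "hand": 0}
    - {"wx": 0, "wy": 0, "wz": 0, "tx": 0, "ty": 0, "tz": 0, "hand": 0}

```text
clock: 16.18
ee_pos: [0.5291, -0.0235, 0.0653]
ee_rot: [179.9, 0.0, -154.6]
ft_force: [-2.9, -1.5, 12.4]
opening: 0.0003
gripper_force: 6.3
```

step_arm:
  newtons: 15
  rows:
    - {"wx": 0, "wy": 0, "wz": 0, "tx": 0, "ty": 0, "tz": -0.008, "hand": 0}
    - {"wx": 0, "wy": 0, "wz": 0, "tx": 0, "ty": 0, "tz": -0.03, "hand": 0}
    - {"wx": 0, "wy": 0, "wz": 0, "tx": 0, "ty": 0, "tz": -0.03, "hand": 0.45}
    - {"wx": 0, "wy": 0, "wz": 0, "tx": -0.0185, "ty": -0.014, "tz": 0, "hand": 0.45}
    - {"wx": 0, "wy": 0, "wz": 0, "tx": -0.0185, "ty": -0.013, "tz": 0, "hand": 0.45}
    - {"wx": 0, "wy": 0, "wz": 0, "tx": 0, "ty": 0, "tz": 0, "hand": 0.45}
    - {"wx": 0, "wy": 0, "wz": 0, "tx": 0, "ty": 0, "tz": 0, "hand": 0.45}

```text
clock: 17.05
ee_pos: [0.5727, -0.0313, 0.1317]
ee_rot: [179.7, -0.1, -154.6]
ft_force: [0.1, 0.1, 0.3]
opening: 0.0396
gripper_force: 0.0
```

Run:
```python
from h import *
from plant import vision
where()
c={n:vision.capture(n) for n in("side","top")}
a=cv2.resize(c["top"]["image"][150:290,150:320,::-1],None,fx=2.7,fy=2.7);b=cv2.resize(c["side"]["image"][110:250,160:280,::-1],(324,378))
cv2.imwrite("pics/p5.png",np.hstack([a,b]))
plan([(cr(.036,-.15,.054),tool(),3)])
```

```text
t 17.05 cradle xyz [ 0.0348 -0.1497  0.1317] rpy [ 1.797e+02 -1.000e-01 -1.546e+02] F cradle [0.2 0.1 0.3] open 0.0396 grip 0.0
t [-0.4, -0.2, 26.0] w [0.08, -0.02, -0.08]
t [-0.4, -0.1, 26.0] w [0.08, -0.02, -0.08]
t [-0.4, -0.1, 26.0] w [0.08, -0.02, -0.08]
--
```

View pics/p5.png

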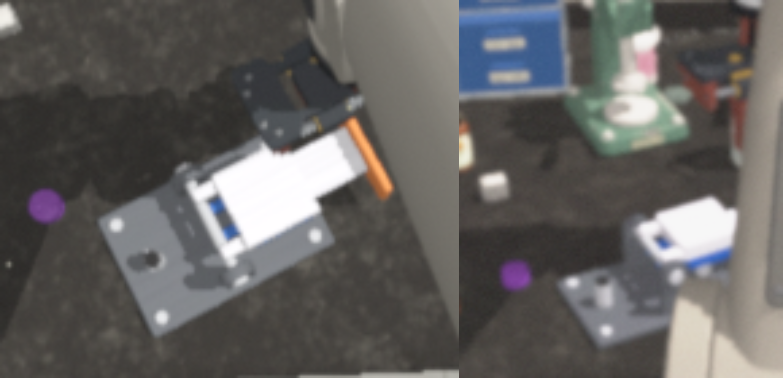

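Both leaves lie flat on the -y side, with the orange plate at (370,160) and the gripper over its far end. Next I'll pinch it and swing it back.

step_arm:
  newtons: 15
  rows:
    - {"wx": 0, "wy": 0, "wz": 0, "tx": -0.0005, "ty": 0, "tz": 0.026, "hand": 0.45}
    - {"wx": 0, "wy": 0, "wz": 0, "tx": -0.0005, "ty": 0, "tz": 0.026, "hand": 0.45}
    - {"wx": 0, "wy": 0, "wz": 0, "tx": 0, "ty": 0, "tz": 0.025, "hand": 0.45}
    - {"wx": 0, "wy": 0, "wz": 0, "tx": 0, "ty": 0, "tz": 0, "hand": 0}
    - {"wx": 0, "wy": 0, "wz": 0, "tx": 0, "ty": 0, "tz": 0, "hand": 0}
    - {"wx": 0, "wy": 0, "wz": 0, "tx": 0, "ty": 0, "tz": 0, "hand": 0}
    - {"wx": 0, "wy": 0, "wz": 0, "tx": 0, "ty": 0, "tz": 0, "hand": 0}
    - {"wx": 0, "wy": 0, "wz": 0, "tx": 0, "ty": 0, "tz": 0, "hand": 0}

```text
clock: 18.15
ee_pos: [0.5743, -0.0294, 0.0558]
ee_rot: [179.7, 0.0, -154.5]
ft_force: [-1.9, 5.0, 1.4]
opening: 0.0083
gripper_force: 15.0
```

Run:
```python
from h import *
where()
```

```text
t 18.15 cradle xyz [ 0.0371 -0.1487  0.0558] rpy [ 179.7    0.  -154.5] F cradle [0.5 5.3 1.4] open 0.0083 grip 15.0
```

step_arm:
  newtons: 15
  rows:
    - {"wx": 2, "wy": 0, "wz": 0, "tx": 0, "ty": 0.0005, "tz": -0.0052, "hand": 0}
    - {"wx": 2, "wy": 0, "wz": 0, "tx": 0, "ty": 0.0005, "tz": -0.0052, "hand": 0}
    - {"wx": 4, "wy": 0, "wz": 0, "tx": 0, "ty": 0.0005, "tz": -0.0105, "hand": 0}
    - {"wx": 4, "wy": 0, "wz": 0, "tx": 0, "ty": 0.0004, "tz": -0.0105, "hand": 0}
    - {"wx": 4, "wy": 0, "wz": 0, "tx": 0, "ty": 0.0004, "tz": -0.0105, "hand": 0}

```text
clock: 18.77
ee_pos: [0.5724, -0.0253, 0.0973]
ee_rot: [-164.0, 0.1, -154.6]
ft_force: [1.5, -0.3, -5.7]
opening: 0.0086
gripper_force: 15.0
```

Run:
```python
from h import *
from plant import manip
where(); print(manip.state()["q"].round(0))
```

```text
t 18.77 cradle xyz [ 0.0371 -0.1441  0.0973] rpy [-1.640e+02  1.000e-01 -1.546e+02] F cradle [ 1.3 -1.  -5.7] open 0.0086 grip 15.0
[-10.  25.  -3. 115.  27.  40.  82.]
```

step_arm:
  newtons: 15
  rows:
    - {"wx": 4, "wy": 0, "wz": 0, "tx": 0, "ty": 0.0004, "tz": -0.0105, "hand": 0}
    - {"wx": 4, "wy": 0, "wz": 0, "tx": 0, "ty": 0.0004, "tz": -0.0105, "hand": 0}
    - {"wx": 4, "wy": 0, "wz": 0, "tx": 0, "ty": 0.0004, "tz": -0.0105, "hand": 0}
    - {"wx": 4, "wy": 0, "wz": 0, "tx": 0, "ty": 0.0004, "tz": -0.0105, "hand": 0}
    - {"wx": 4, "wy": 0, "wz": 0, "tx": 0, "ty": 0.0004, "tz": -0.0105, "hand": 0}

```text
clock: 19.4
ee_pos: [0.5629, -0.0055, 0.1451]
ee_rot: [-143.9, 0.1, -154.6]
ft_force: [3.3, -4.2, -4.3]
opening: 0.0083
gripper_force: 15.0
```

Run:
```python
from h import *
from plant import manip
where(); print(manip.state()["q"].round(0))
```

```text
t 19.4 cradle xyz [ 0.0372 -0.1223  0.1451] rpy [-1.439e+02  1.000e-01 -1.546e+02] F cradle [ 1.1 -5.2 -4.3] open 0.0083 grip 15.0
[-30.  23.   4. 119.  47.  50.  54.]
```

step_arm:
  newtons: 15
  rows:
    - {"wx": 4, "wy": 0, "wz": 0, "tx": 0, "ty": 0.0002, "tz": -0.0105, "hand": 0}
    - {"wx": 4, "wy": 0, "wz": 0, "tx": 0, "ty": 0.0002, "tz": -0.0105, "hand": 0}
    - {"wx": 4, "wy": 0, "wz": 0, "tx": 0, "ty": 0.0002, "tz": -0.0105, "hand": 0}
    - {"wx": 4, "wy": 0, "wz": 0, "tx": 0, "ty": 0.0004, "tz": -0.0105, "hand": 0}
    - {"wx": 4, "wy": 0, "wz": 0, "tx": 0, "ty": 0.0004, "tz": -0.0105, "hand": 0}
    - {"wx": 0, "wy": 0, "wz": 0, "tx": 0, "ty": 0, "tz": 0, "hand": 0}

```text
clock: 20.15
ee_pos: [0.5469, 0.0281, 0.1825]
ee_rot: [-123.8, 0.0, -154.6]
ft_force: [3.0, -3.9, 5.3]
opening: 0.0085
gripper_force: 15.0
```

Run:
```python
from h import *
from plant import manip
where(); print(manip.state()["q"].round(0))
```

```text
t 20.15 cradle xyz [ 0.0374 -0.085   0.1825] rpy [-123.8    0.  -154.6] F cradle [ 1.  -4.8  5.3] open 0.0085 grip 15.0
[-45.  28.   6. 120.  58.  67.  35.]
```

step_arm:
  newtons: 15
  rows:
    - {"wx": 0, "wy": 0, "wz": 0, "tx": 0, "ty": 0, "tz": 0, "hand": 0.4}
    - {"wx": 0, "wy": 0, "wz": 0, "tx": 0, "ty": 0, "tz": 0, "hand": 0.4}
    - {"wx": 0, "wy": 0, "wz": 0, "tx": 0, "ty": 0, "tz": 0, "hand": 0.4}
    - {"wx": 0, "wy": 0, "wz": 0, "tx": 0, "ty": 0, "tz": -0.02, "hand": 0.4}
    - {"wx": 0, "wy": 0, "wz": 0, "tx": 0, "ty": 0, "tz": -0.03, "hand": 0.4}
    - {"wx": 0, "wy": 0, "wz": 0, "tx": 0, "ty": 0, "tz": -0.03, "hand": 0.4}
    - {"wx": 0, "wy": 0, "wz": 0, "tx": 0, "ty": 0, "tz": 0, "hand": 0.4}

```text
clock: 21.02
ee_pos: [0.5176, 0.0925, 0.2261]
ee_rot: [-124.3, 0.2, -154.3]
ft_force: [0.0, 0.1, 0.6]
opening: 0.0352
gripper_force: 0.0
```

Run:
```python
from h import *
where()
plan([(cr(0,-.02,.29),tool(-25),4),(cr(0,-.155,.28),tool(0),4)])
```

```text
t 21.02 cradle xyz [ 0.0389 -0.0142  0.2261] rpy [-124.3    0.2 -154.3] F cradle [0.1 0.1 0.6] open 0.0352 grip 0.0
t [9.7, -14.0, -7.8] w [-7.66, 0.03, -0.03]
t [9.7, -12.8, -9.6] w [-7.66, 0.03, -0.03]
t [9.7, -11.4, -11.3] w [-7.66, 0.03, -0.03]
t [9.7, -9.8, -12.7] w [-7.66, 0.03, -0.03]
--
t [-0.0, -29.5, 16.5] w [-6.25, -0.0, 0.0]
t [0.0, -31.2, 13.2] w [-6.25, -0.0, 0.0]
t [-0.0, -32.4, 9.7] w [-6.25, -0.0, 0.0]
t [-0.0, -33.3, 6.2] w [-6.25, -0.0, 0.0]
--
```

step_arm:
  newtons: 15
  rows:
    - {"wx": -7.7, "wy": 0, "wz": 0, "tx": 0.0095, "ty": -0.014, "tz": -0.008, "hand": 0}
    - {"wx": -7.7, "wy": 0, "wz": 0, "tx": 0.0095, "ty": -0.013, "tz": -0.0095, "hand": 0}
    - {"wx": -7.7, "wy": 0, "wz": 0, "tx": 0.0095, "ty": -0.0115, "tz": -0.0115, "hand": 0}
    - {"wx": -7.7, "wy": 0, "wz": 0, "tx": 0.0095, "ty": -0.01, "tz": -0.0125, "hand": 0}
    - {"wx": -6.25, "wy": 0, "wz": 0, "tx": 0, "ty": -0.0295, "tz": 0.0165, "hand": 0}
    - {"wx": -6.25, "wy": 0, "wz": 0, "tx": 0, "ty": -0.031, "tz": 0.013, "hand": 0}
    - {"wx": -6.25, "wy": 0, "wz": 0, "tx": 0, "ty": -0.0325, "tz": 0.0095, "hand": 0}
    - {"wx": -6.25, "wy": 0, "wz": 0, "tx": 0, "ty": -0.0335, "tz": 0.006, "hand": 0}

```text
clock: 22.02
ee_pos: [0.5437, -0.056, 0.2801]
ee_rot: [179.8, 0.1, -154.6]
ft_force: [0.4, 0.7, 0.4]
opening: 0.0004
gripper_force: 0.0
```

step_arm:
  newtons: 15
  rows:
    - {"wx": 0, "wy": 0, "wz": 0, "tx": 0, "ty": 0, "tz": 0, "hand": 0}
    - {"wx": 0, "wy": 0, "wz": 0, "tx": 0, "ty": 0, "tz": 0, "hand": 0}

```text
clock: 22.28
ee_pos: [0.5431, -0.0545, 0.2793]
ee_rot: [180.0, -0.1, -154.6]
ft_force: [-0.3, -0.6, -1.3]
opening: 0.0005
gripper_force: 0.0
```

Run:
```python
from h import *
where()
```

```text
t 22.27 cradle xyz [-0.002  -0.1578  0.2793] rpy [ 1.800e+02 -1.000e-01 -1.546e+02] F cradle [-0.6 -0.4 -1.3] open 0.0005 grip 0.0
```

step_arm:
  newtons: 15
  rows:
    - {"wx": 0, "wy": 0, "wz": 0, "tx": 0, "ty": 0, "tz": 0.032, "hand": 0}
    - {"wx": 0, "wy": 0, "wz": 0, "tx": 0, "ty": 0, "tz": 0.032, "hand": 0}
    - {"wx": 0, "wy": 0, "wz": 0, "tx": 0, "ty": 0, "tz": 0.032, "hand": 0}
    - {"wx": 0, "wy": 0, "wz": 0, "tx": 0, "ty": 0, "tz": 0.03, "hand": 0}
    - {"wx": 0, "wy": 0, "wz": 0, "tx": 0, "ty": 0.015, "tz": 0, "hand": 0}
    - {"wx": 0, "wy": 0, "wz": 0, "tx": 0, "ty": 0.012, "tz": 0, "hand": 0}
    - {"wx": 0, "wy": 0, "wz": 0, "tx": 0, "ty": 0.008, "tz": 0, "hand": 0}
    - {"wx": 0, "wy": 0, "wz": 0, "tx": 0, "ty": 0.006, "tz": -0.001, "hand": 0}

```text
clock: 23.28
ee_pos: [0.5263, -0.0164, 0.1561]
ee_rot: [-180.0, 0.1, -154.5]
ft_force: [-1.3, -0.2, 0.3]
opening: 0.0005
gripper_force: 0.0
```

step_arm:
  newtons: 15
  rows:
    - {"wx": 0, "wy": 0, "wz": 0, "tx": 0, "ty": 0.006, "tz": -0.003, "hand": 0}
    - {"wx": 0, "wy": 0, "wz": 0, "tx": 0, "ty": 0.006, "tz": -0.003, "hand": 0}
    - {"wx": 0, "wy": 0, "wz": 0, "tx": 0, "ty": 0.006, "tz": -0.003, "hand": 0}
    - {"wx": 0, "wy": 0, "wz": 0, "tx": 0, "ty": 0.006, "tz": -0.003, "hand": 0}

```text
clock: 23.78
ee_pos: [0.5176, 0.0022, 0.1687]
ee_rot: [-179.8, 0.2, -154.7]
ft_force: [2.1, -5.0, 5.0]
opening: 0.0005
gripper_force: 2.9
```

Run:
```python
from h import *
where()
```

```text
t 23.77 cradle xyz [-0.0003 -0.0956  0.1687] rpy [-179.8    0.2 -154.7] F cradle [-0.3 -5.4  5. ] open 0.0005 grip 2.9
```

Pushing the plate as planned, now onward past upright.

step_arm:
  newtons: 15
  rows:
    - {"wx": 0, "wy": 0, "wz": 0, "tx": 0, "ty": 0.006, "tz": -0.002, "hand": 0}
    - {"wx": 0, "wy": 0, "wz": 0, "tx": 0, "ty": 0.006, "tz": -0.002, "hand": 0}
    - {"wx": 0, "wy": 0, "wz": 0, "tx": 0, "ty": 0.006, "tz": -0.002, "hand": 0}
    - {"wx": 0, "wy": 0, "wz": 0, "tx": 0, "ty": 0.006, "tz": -0.002, "hand": 0}
    - {"wx": 0, "wy": 0, "wz": 0, "tx": 0, "ty": 0.006, "tz": -0.001, "hand": 0}
    - {"wx": 0, "wy": 0, "wz": 0, "tx": 0, "ty": 0.006, "tz": 0, "hand": 0}
    - {"wx": 0, "wy": 0, "wz": 0, "tx": 0, "ty": 0.006, "tz": 0, "hand": 0}
    - {"wx": 0, "wy": 0, "wz": 0, "tx": 0, "ty": 0.006, "tz": 0, "hand": 0}

```text
clock: 24.78
ee_pos: [0.4946, 0.0481, 0.1757]
ee_rot: [180.0, -0.0, -154.6]
ft_force: [0.6, -1.4, 2.4]
opening: 0.0002
gripper_force: 1.3
```

step_arm:
  newtons: 15
  rows:
    - {"wx": 0, "wy": 0, "wz": 0, "tx": 0, "ty": 0.006, "tz": 0, "hand": 0}
    - {"wx": 0, "wy": 0, "wz": 0, "tx": 0, "ty": 0.006, "tz": 0, "hand": 0}
    - {"wx": 0, "wy": 0, "wz": 0, "tx": 0, "ty": 0.006, "tz": 0, "hand": 0}
    - {"wx": 0, "wy": 0, "wz": 0, "tx": 0, "ty": 0.006, "tz": 0, "hand": 0}
    - {"wx": 0, "wy": 0, "wz": 0, "tx": 0, "ty": 0.006, "tz": 0, "hand": 0}
    - {"wx": 0, "wy": 0, "wz": 0, "tx": 0, "ty": 0.006, "tz": 0, "hand": 0}
    - {"wx": 0, "wy": 0, "wz": 0, "tx": 0, "ty": 0.006, "tz": 0, "hand": 0}
    - {"wx": 0, "wy": 0, "wz": 0, "tx": 0, "ty": 0.006, "tz": 0, "hand": 0}

```text
clock: 25.78
ee_pos: [0.4742, 0.0913, 0.1758]
ee_rot: [180.0, -0.0, -154.6]
ft_force: [0.4, -1.4, -1.0]
opening: -0.0
gripper_force: 0.7
```

Run:
```python
from h import *
where()
```

```text
t 25.77 cradle xyz [-0.0008  0.0035  0.1758] rpy [ 180.    -0.  -154.6] F cradle [-0.3 -1.5 -1. ] open -0.0 grip 0.7
```

step_arm:
  newtons: 15
  rows:
    - {"wx": 0, "wy": 0, "wz": 0, "tx": 0, "ty": 0.005, "tz": 0, "hand": 0}
    - {"wx": 0, "wy": 0, "wz": 0, "tx": 0, "ty": 0.005, "tz": 0, "hand": 0}
    - {"wx": 0, "wy": 0, "wz": 0, "tx": 0, "ty": 0.005, "tz": 0, "hand": 0}
    - {"wx": 0, "wy": 0, "wz": 0, "tx": 0, "ty": 0.005, "tz": 0, "hand": 0}
    - {"wx": 0, "wy": 0, "wz": 0, "tx": 0, "ty": 0, "tz": 0, "hand": 0}
    - {"wx": 0, "wy": 0, "wz": 0, "tx": 0, "ty": -0.015, "tz": 0, "hand": 0}
    - {"wx": 0, "wy": 0, "wz": 0, "tx": 0, "ty": -0.01, "tz": -0.02, "hand": 0}
    - {"wx": 0, "wy": 0, "wz": 0, "tx": 0, "ty": 0, "tz": -0.04, "hand": 0}

```text
clock: 26.78
ee_pos: [0.4763, 0.0843, 0.2356]
ee_rot: [-180.0, -0.2, -154.7]
ft_force: [-0.6, 0.6, -0.7]
opening: 0.0006
gripper_force: 0.0
```

step_arm:
  newtons: 15
  rows:
    - {"wx": 0, "wy": 0, "wz": 0, "tx": 0, "ty": 0, "tz": -0.05, "hand": 0}
    - {"wx": 0, "wy": 0, "wz": 0, "tx": 0, "ty": 0, "tz": -0.05, "hand": 0}
    - {"wx": 0, "wy": 0, "wz": 0, "tx": 0, "ty": 0.03, "tz": 0, "hand": 0}
    - {"wx": 0, "wy": 0, "wz": 0, "tx": 0, "ty": 0.05, "tz": 0, "hand": 0}
    - {"wx": 0, "wy": 0, "wz": 0, "tx": 0, "ty": 0.05, "tz": 0, "hand": 0}
    - {"wx": 0, "wy": 0, "wz": 0, "tx": 0, "ty": 0.05, "tz": 0, "hand": 0}
    - {"wx": 0, "wy": 0, "wz": 0, "tx": 0.02, "ty": 0.05, "tz": 0, "hand": 0}
    - {"wx": 0, "wy": 0, "wz": 0, "tx": 0.02, "ty": 0.05, "tz": 0, "hand": 0}

```text
clock: 27.78
ee_pos: [0.32, 0.3227, 0.3362]
ee_rot: [180.0, 0.0, -154.6]
ft_force: [0.5, 0.5, 0.8]
opening: 0.0005
gripper_force: 0.0
```

step_arm:
  newtons: 15
  rows:
    - {"wx": 0, "wy": 0, "wz": 0, "tx": 0, "ty": 0.05, "tz": 0, "hand": 0}
    - {"wx": 0, "wy": 0, "wz": 0, "tx": 0, "ty": 0.05, "tz": 0, "hand": 0}
    - {"wx": 0, "wy": 0, "wz": 0, "tx": 0, "ty": 0.05, "tz": 0, "hand": 0}
    - {"wx": 0, "wy": 0, "wz": 0, "tx": 0, "ty": 0, "tz": 0, "hand": 0}

```text
clock: 28.28
ee_pos: [0.2541, 0.4602, 0.3357]
ee_rot: [179.9, -0.1, -154.3]
ft_force: [0.6, -0.8, -0.3]
opening: 0.0008
gripper_force: 0.0
```

Run:
```python
from h import *
from plant import vision
where()
c={n:vision.capture(n) for n in("side","top")}
a=cv2.resize(c["top"]["image"][170:290,150:290,::-1],None,fx=4,fy=4);b=cv2.resize(c["side"]["image"][130:240,180:240,::-1],(262,480))
cv2.imwrite("pics/p6.png",np.hstack([a,b])[:, :800])
t0=load("top0.npz")["image"].astype(int);d=np.abs(c["top"]["image"].astype(int)-t0).max(2)
print("bystander diff",(d[130:280,320:420]>40).sum())
print(((proj(c["top"],[cr(0,-.055,.075),cr(0,-.055,.0765)])-[150,170]+.5)*4).round())
```

```text
t 28.27 cradle xyz [-0.0391  0.4313  0.3357] rpy [ 1.799e+02 -1.000e-01 -1.543e+02] F cradle [ 0.2 -1.  -0.3] open 0.0008 grip 0.0
bystander diff 0
[[397. 208.]
 [397. 208.]]
```

View pics/p6.png

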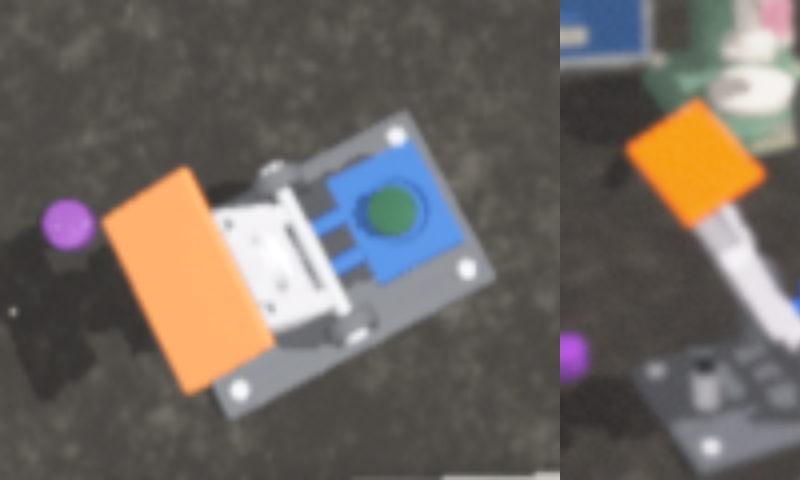

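The specimen lies plain green side up in the lowered blue leaf's pocket at (390,210). The metal leaf stands well past upright, and the bystanders have not moved.

```bash
python3 -c "
from plant import manip
print(manip.finish_job())"
```

```text
the job is handed in; nothing more can be done
None
```

The job is done and handed in: the specimen lies in the lowered blue leaf's pocket, polished face down, with the metal leaf swung back past upright and the bystanders unmoved.

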